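# Close the casting mould with its cam hook

## Robot

A 7-joint arm with a two-finger parallel gripper is mounted at the origin on the work surface. World frame = base frame: x ahead of the robot, y to its left, z up, the work surface at z = 0. Lengths are in mm, angles in rad, forces in N, time in s.
With the tool pointing down it reaches from about 400 to 875 mm from the base axis. Payload 6.5 kg.
Tool frame: the origin (TCP) lies midway between the tips of the shut fingers; the grasp point (between the pads) lies 19 mm behind it; z points along the fingers, y is the direction in which the jaws open and shut (so a half turn about z gives the same grasp; the last joint's range is limited). The gripper opens to 88 mm and grips with 3 to 60 N. Pads are 18 mm wide; open, the fingers measure 123 mm over their backs; the gripper's body (75 mm by 187 mm) begins 45 mm behind the grasp point.
Start: joints at [1.106, 0.536, -0.004, 1.538, 0.003, 1.067, -0.071], TCP at [252.399, -598.987, 238.716] pointing down, gripper open.
Joint ranges: [-2.7, 2.7], [-0.37, 2.16], [-1.27, 1.26], [0.24, 2.4], [-1.31, 4.45], [0.19, 1.91], [-2.76, 2.76]. Speed limits (rad/s): [2.39, 2.39, 3.14, 3.14, 3.14, 3.14, 3.14].

## Interface

Orientations are given as a rotation vector (axis times angle).
In Python, from bench import bot, camera, silhouettes gives the robot as it stands. The module is installed in compiled form; this text tells all that it offers.
- The arm moves only by the tool move_arm, never from a script. Its argument "plan" is a list of rows, each a list of 7 numbers: the turn, a rotation vector about the tool's x, y, z in rad, then the shift along the tool's x, y, z in cm, then the opening, from -1 (shut) to 1 (fully open). A call has 1 to 20 rows; each row is the pose to reach, as a shift and turn from the pose commanded when the call began, along the tool's axes at that moment; what a row does not reach only later rows make up. A row lasts 1/10 s, in which the tool goes at most 50 mm and 8.59 degrees, less where a joint would pass 70% of its speed; a pose out of reach is approached as far as the arm can. A call with a gripper value outside its range is refused whole. The fingers move at their own pace and stop on an object; "grip_force" is the grip in N (left out, the last holds). Time passes only in rows, so rows that repeat a pose let the fingers close. It gives the time, the measured TCP pose, the force and the opening at its end, in the units of the state.
- bot.read_state(): the state, without advancing time (a new reading comes with each control period).
- camera(name): name is "scene" or "side" or "wrist"; returns a dict with "pixels" (420x560x3 uint8, red, green, blue), "K" (3x3 intrinsics, pixels), "k1" (the pictures are not rectified: a ray, as slopes to the right and down, at radius r is drawn at 1 + k1 r^2 times it, then the intrinsics apply), "R" (3x3) and "t" (3): a world point X has camera coordinates R X + t. Camera axes: x right, y down, z forward; pixel columns grow to the right and rows downward; lengths in mm; the calibration is good to about 2 mm. A picture is of the moment at which its call begins. There is no depth.
- bot.finish_job(): hands the job in, once; it reports no verdict.
Trained networks look in the newest picture that a camera, given by its name, has taken for a name from the list of things; names that differ only in an ending like _2 or _b are one class to them, and where a whole thing is asked for, a point or a joint stands for the part that bears it (a point fixed in the world has none). Each returns a list of dicts, best first, with "score" (0 to 1); they miss things now and then, are a little off and sometimes report something else, mostly with a low value. They report only what shows in the picture. A call takes as long as a camera call. They do not tell look-alikes from the thing itself.
- silhouettes(camera, thing): "pixels" (420x560 bool, what is visible of it) and "rect" ([left, top, width, height] in pixels, round what is visible of it).
The state is a dict: "clock": time; "joint_pos": joint angles; "qvel": joint speeds; "joint_torque": joint torques, N m; "position": TCP position; "orientation": TCP orientation; "contact_force": force on the tool from outside, world axes, zero at the start; "ft_torque": the same for the moment, N m; "opening": opening from 0.0 (shut) to 1.0 (fully open).
Only numpy, scipy, OpenCV 4.12 (cv2) and the standard library are available. Lean on these libraries where they do the work, as an engineer would, in place of code of your own. Each camera call takes 0.05 s, during which the arm holds its last target.

## Task

The two-part casting mould on its metal bed stands open. Swing the hook lever fully open, slide the loose half along the bed up against the fixed half, then turn the lever the other way so that its hook catches the post on the loose half and draws the two halves together until they meet with no gap. Keep turning until you feel the lever go distinctly stiff, so that the halves are pressed firmly together, but stop there: do not force it far past that; leave the lemon, jar, spatula and bowls around it in place.

Things in the scene. Friction and masses are not known exactly. Their poses are not given: they have to be found in the camera images.
- bed: aluminium bed plate 330 x 130 x 12 mm fixed on the table, anywhere, turned. Origin on the table below the seam: x = 0 is the fixed half's seam face; +x is the closing direction (plate x -170 to +160), z up. Two guide rails, 22 mm high above the plate, inner faces at y = +-47 mm, run from x = -170 to -15 mm; the loose half slides between them with 1 to 3 mm side play
- fixed_half: white mould block 60 mm (x, 0 to +60) x 90 mm (y) x 50 mm high, fixed on the bed, its top 62 mm above the table. Axes as the bed's; origin at its underside in the middle of the seam face
- fixed_face (a point): centre of the fixed half's seam face (37 mm above the table), axes as the bed's
- loose_half: white mould block 70 mm long x 90 mm wide x 50 mm high, 0.7 to 1 kg, loose on the bed between the rails, 25 to 50 mm short of the fixed half, its flat back towards the bed's -x end. Axes as the bed's; origin at its underside in the middle of its seam face (the back is at x = -70 mm)
- loose_face (a point): centre of the loose half's seam face, 25 mm above its underside. Closed when it meets fixed_face
- post (a point): top of the round steel post, 8 mm thick, 11 mm high, on top of the loose half 12 mm behind its seam face at mid width; its top is 73 mm above the table. Turning the lever from open, with the loose half home (gap under 4 mm), brings the hook round behind the post and draws it 5.7 mm per rad
- pivot (a point): nominal upright axis of the lever, over the fixed half at bed x = +25 mm, y = 0, 66.5 mm above the table. It sits on a worn adjuster: the true axis lies up to 2.5 mm either way along the bed's x, so the halves come tight at a lever angle that must be felt, anywhere from 1.1 to 2.1 rad
- lever (a joint): angle of the hook lever, rad, counter-clockwise from above positive; 0 = fully open (rigid stop), at most 2.4. Starts at 0.5 to 1.0, its hook (7 mm round bar, 63 to 70 mm above the table) in the post's way; below 0.2 the post passes freely. It stays where left: friction 0.25 N m (2.8 N pushed at lever_grip). Drawing tight, the moving push rises: 6 to 12 N above the free push is right (half that when read at a standstill)
- lever_grip (a point): middle of the lever's black grip: 54 mm long (radially), 14 mm wide, 14 mm high, 90 mm from the axis, centre 77.5 mm above the table, free space on both sides and 50 mm below it. Seen from the pivot it lies in the direction (joint value - 1.2) rad from the bed's +x, counter-clockwise
- lemon_sample: small yellow half-lemon food replica, 42 mm across, 20 mm high, sitting on the bed plate under the lever's sweep (leave it alone)
- paint_jar: small jar 44 mm across, 55 mm high, on the table beside the bed (leave it alone)
- spatula: modelling spatula 150 mm long lying on the table beside the bed (leave it alone)
- bowl_a: steel bowl 250 mm across, 85 mm high, on the right of the table (leave it alone)
- bowl_b: steel bowl 250 mm across, 85 mm high, on the left of the table (leave it alone)
There are look-alikes about, which are no part of the job. Of the things like the loose_half, leave any that is purple or red; of the rest the larger one is meant.

How it is judged:
By the outcome, as a careful person would: the job done as asked, in the order asked, and still so for the second after the job is handed in, with the robot touching nothing.
It also fails if it takes over 72 s, if anything falls off the work surface, if the arm or the gripper's body presses on something with over 40 N, if the wrist force passes 120 N, or if a joint passes its speed limit or range.

## Working session

There is one attempt and no reset: what is moved stays moved. The work goes in short steps, Python scripts to look and compute and a tool call to move; the robot and the scene stay as the last step left them, time stands still between calls to the robot, and variables do not carry over. Pictures are saved under pics/ and viewed, and the job is handed in when it is done.

Besides the shell and the picture viewer there is one more tool, called as a command line: name --pt "numbers of a row" for each row, then --argument value for the rest. move_arm: Moves the arm, as the interface text tells. Its arguments: {"type":"object","properties":{"plan":{"type":"array","items":{"type":"array","items":{"type":"number"}}},"grip_force":{"type":"number"}},"required":["plan"]}

```bash
mkdir -p pics; cat > h.py <<'E'
import numpy as np, cv2
from bench import bot, camera, silhouettes
def shot(n,f):
    c=camera(n); cv2.imwrite('pics/'+f,cv2.cvtColor(c['pixels'],cv2.COLOR_RGB2BGR)); return c
E
python3 - <<'E'
from h import *
import pickle
for n in ['scene','side','wrist']:
    c=shot(n,n+'0.png'); pickle.dump(c,open(n+'0.pkl','wb'))
    print(n,c['K'].tolist(),c['k1'],(-c['R'].T@c['t']).round(0),c['R'][2].round(2))
s=bot.read_state();print(s)
E
```

```text
scene [[508.7546039338509, 0.0, 272.1566329436813], [0.0, 508.7546039338509, 216.63385987298972], [0.0, 0.0, 1.0]] -0.0009535377678547756 [1318. -598. 1269.] [-0.47  0.39 -0.79]
side [[403.9009685548015, 0.0, 286.3581694038241], [0.0, 403.9009685548015, 210.89440692577992], [0.0, 0.0, 1.0]] 0.022923855877694205 [ 38. 956. 843.] [ 0.41 -0.72 -0.56]
wrist [[329.3883237113064, 0.0, 282.83324704781165], [0.0, 329.3883237113064, 212.2871833307435], [0.0, 0.0, 1.0]] -0.05139514857093722 [ 327. -568.  385.] [-0.29 -0.12 -0.95]
{'clock': 0.15, 'joint_pos': array([ 1.10580084,  0.53705147, -0.00441943,  1.53859872,  0.00261142,
        1.06732001, -0.071212  ]), 'qvel': array([ 0.00120284, -0.00135219,  0.00047015, -0.00417056, -0.0003124 ,
       -0.00209375, -0.00067903]), 'joint_torque': array([ 1.08355176e-03, -5.71329510e+01,  9.91876535e-01, -2.51829600e+01,
       -5.60861116e-02,  1.52166520e-02,  1.10942115e-04]), 'position': array([ 252.19975332, -598.57428113,  238.02058836]), 'orientation': array([-3.07804094e+00, -6.22097498e-01,  6.13133878e-04]), 'contact_force': array([-0.05392875, -0.33097402,  0.95266492]), 'ft_torque': array([-0.00768636,  0.01558035, -0.02769712]), 'opening': 0.9989547270349357}
```

View pics/scene0.png

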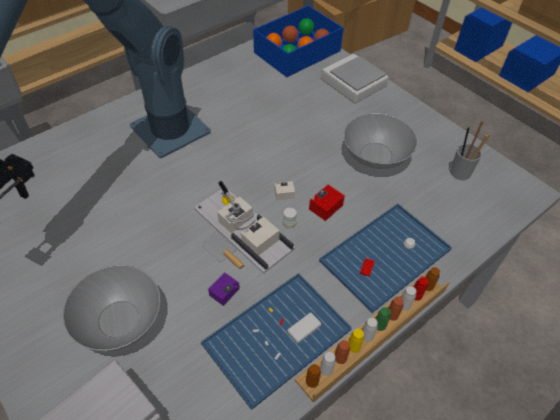

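View pics/side0.png

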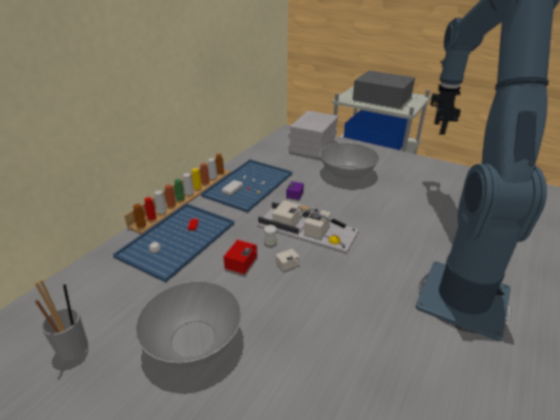

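View pics/wrist0.png

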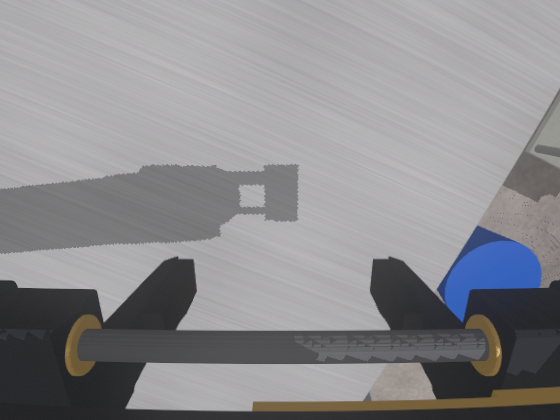

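```bash
cat >> h.py <<'E'
def proj(c,X):
    X=np.atleast_2d(X); p=X@c['R'].T+c['t']; s=p[:,:2]/p[:,2:]; r2=(s**2).sum(1,keepdims=True)
    s=s*(1+c['k1']*r2); return s@np.diag([c['K'][0,0],c['K'][1,1]])+[c['K'][0,2],c['K'][1,2]]
def unproj(c,uv,z):
    uv=np.atleast_2d(uv).astype(float); d=(uv-[c['K'][0,2],c['K'][1,2]])/[c['K'][0,0],c['K'][1,1]]; s=d.copy()
    for _ in range(20): s=d/(1+c['k1']*(s**2).sum(1,keepdims=True))
    r=np.c_[s,np.ones(len(s))]@c['R']; o=-c['R'].T@c['t']; return o+r*((z-o[2])/r[:,2])[:,None]
E
python3 - <<'E'
from h import *
for n in ['scene','side']:
    c=camera(n)
    for th in ['bed','fixed_half','loose_half','post','lever','lever_grip','lemon_sample','paint_jar','spatula','bowl_a']:
        for d in silhouettes(n,th)[:5]:
            m=d['pixels']; ys,xs=np.nonzero(m); u=[xs.mean(),ys.mean()]
            print(n,th,round(d['score'],2),d['rect'],np.round(u,1),m.sum(),unproj(c,u,30)[0].round(0))
    
    x0,y0,x1,y1=(180,170,310,280) if n=='scene' else (250,190,370,260)
    im=cv2.cvtColor(c['pixels'],cv2.COLOR_RGB2BGR)[y0:y1,x0:x1]
    cv2.imwrite(f'pics/{n}1.png',cv2.resize(im,None,fx=5,fy=5,interpolation=cv2.INTER_CUBIC))
E
```

```text
scene bed 0.83 [196.8, 182.6, 96.2, 88.4] [240.8 227.1] 2742 [544. -80.  30.]
scene fixed_half 0.87 [216.6, 200.4, 36.8, 31.7] [234.2 215.8] 580 [496. -70.  30.]
scene loose_half 0.88 [207.5, 272.8, 35.6, 29.0] [223.7 288.3] 623 [ 685. -245.   30.]
scene loose_half 0.87 [306.5, 185.4, 40.7, 33.5] [326.8 201.9] 789 [633. 193.  30.]
scene loose_half 0.72 [241.8, 217.7, 39.5, 37.5] [260.5 234.8] 914 [604. -51.  30.]
scene loose_half 0.72 [273.2, 179.1, 25.6, 19.8] [284.8 190.2] 326 [513. 120.  30.]
scene loose_half 0.32 [217.9, 200.3, 34.4, 32.3] [233.8 216.1] 496 [497. -72.  30.]
scene post 0.85 [208.7, 273.2, 32.4, 29.6] [223.5 288.3] 611 [ 685. -245.   30.]
scene post 0.81 [307.0, 187.5, 37.3, 35.6] [326.1 202.7] 788 [634. 189.  30.]
scene post 0.57 [245.1, 219.3, 34.8, 33.6] [261.2 235.6] 878 [607. -51.  30.]
scene post 0.51 [275.9, 181.1, 19.4, 22.0] [284.6 190.4] 321 [513. 119.  30.]
scene lever 0.82 [219.2, 184.3, 32.0, 40.6] [231.6 201.3] 199 [444. -42.  30.]
scene lever_grip 0.78 [220.9, 179.3, 34.4, 45.5] [232.4 202.4] 282 [449. -43.  30.]
scene paint_jar 0.83 [281.1, 206.3, 1
[... 972 characters left out ...]
 33.0, 28.7] [287.4 212.3] 538 [614. -75.  30.]
side post 0.57 [285.3, 177.8, 15.6, 23.6] [294.9 189.8] 316 [ 665. -224.   30.]
side lever 0.59 [315.9, 208.1, 28.9, 18.7] [326.4 217.1] 175 [ 482. -119.   30.]
side lever_grip 0.78 [310.8, 208.9, 36.0, 22.2] [326.8 217. ] 226 [ 481. -120.   30.]
side lemon_sample 0.47 [324.2, 232.6, 18.4, 10.5] [334.  238.9] 94 [408. -20.  30.]
side paint_jar 0.66 [261.3, 223.5, 15.5, 21.4] [269.9 234.4] 206 [600.  65.  30.]
side spatula 0.46 [303.1, 207.6, 9.4, 5.6] [307.2 208.1] 8 [ 566. -135.   30.]
side spatula 0.29 [304.2, 210.2, 28.0, 27.1] [316.4 225.3] 466 [491. -58.  30.]
side bowl_a 0.64 [132.3, 282.9, 109.6, 85.9] [188.2 323.3] 7062 [585. 481.  30.]
```

View pics/scene1.png

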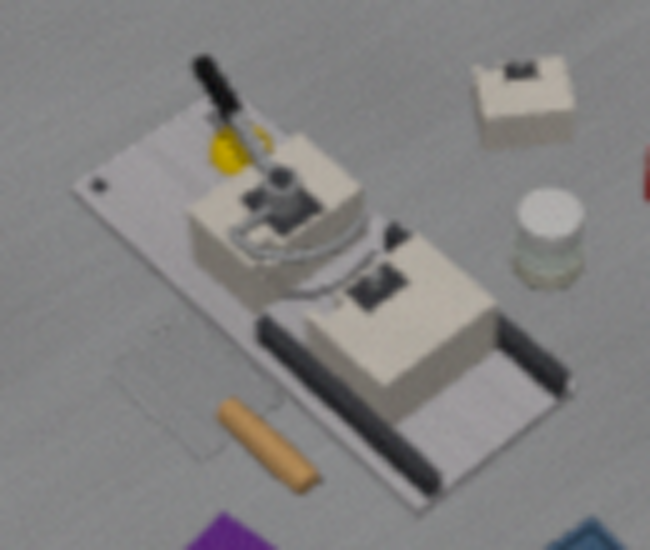

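View pics/side1.png

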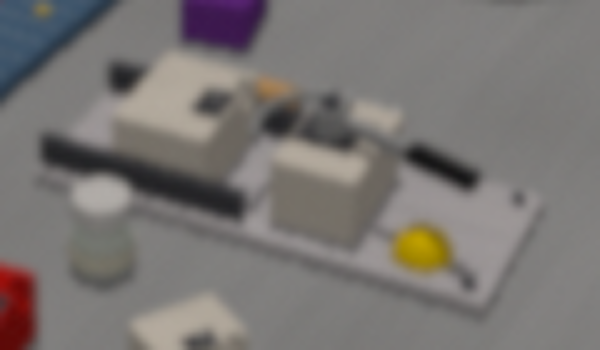

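```bash
cat > fit.py <<'E'
from h import *
import pickle
from scipy.optimize import least_squares
S=pickle.load(open('scene0.pkl','rb'));D=pickle.load(open('side0.pkl','rb'))
# bed corners: (x,y,z) bed; plate top 12
obs=[(S,(194.4,207.6),(160,65,0)),(S,(294.6,248.6),(-170,-65,0)),(S,(265,272.6),(-170,65,0)),
 (D,(359,231),(160,65,12)),(D,(346.4,253),(160,-65,0)),(D,(257.4,226.5),(-170,-65,0)),
 (S,(218,213),(0+60,45,62)),(S,(239.5,197),(60,-45,62)),(S,(252.5,207.5),(0,-45,62))]
def bed(p,X):
    X=np.atleast_2d(X).astype(float); c,s=np.cos(p[2]),np.sin(p[2])
    return np.c_[p[0]+c*X[:,0]-s*X[:,1],p[1]+s*X[:,0]+c*X[:,1],X[:,2]]
f=lambda p:np.concatenate([proj(c,bed(p,X))[0]-u for c,u,X in obs])
if __name__=='__main__':
    best=min((least_squares(f,[520,-65,a],x_scale=[10,10,.1],loss='soft_l1') for a in np.arange(0,6.3,.5)),key=lambda r:r.cost)
    p=best.x;print(p,best.cost);print(f(p).reshape(-1,2).round(1))
    np.save('bed.npy',p)
E
python3 fit.py
```

```text
[525.41953847 -63.02808939   3.21406072] 9.402825274066828
[[-0.5  0.4]
 [ 0.6 -0.7]
 [-1.6  0.2]
 [-1.  -3. ]
 [-0.9 -0.4]
 [-1.6 -1. ]
 [-0.9 -2.5]
 [ 0.1 -1.7]
 [-0.1 -1.2]]
```

```bash
python3 - <<'E'
from fit import *
p=np.load('bed.npy')
for c,u in ((S,(223.6,187)),(D,(250+442/5,190+167/5))):
    g=unproj(c,u,77.5)[0]; v=bed([0,0,-p[2]],[g-[p[0],p[1],0]])[0]; d=v[:2]-[25,0]
    print(g,v.round(1),np.hypot(*d),np.arctan2(d[1],d[0])+1.2)
from scipy.spatial.transform import Rotation as R
s=bot.read_state();print(R.from_rotvec(s['orientation']).as_matrix().round(3),s['position'])
box=lambda x0,x1,y0,y1,z0,z1:[((a,b,z),(a2,b2,z2)) for a,b,z in np.array(np.meshgrid([x0,x1],[y0,y1],[z0,z1])).T.reshape(-1,3) for a2,b2,z2 in np.array(np.meshgrid([x0,x1],[y0,y1],[z0,z1])).T.reshape(-1,3) if ((a!=a2)+(b!=b2)+(z!=z2))==1]
for n,c,(x0,y0,x1,y1) in (('scene',S,(180,170,310,280)),('side',D,(250,190,370,260))):
    im=cv2.resize(cv2.cvtColor(c['pixels'],cv2.COLOR_RGB2BGR)[y0:y1,x0:x1],None,fx=5,fy=5,interpolation=cv2.INTER_CUBIC)
    for b,col in ((box(-170,160,-65,65,0,12),(0,0,255)),(box(0,60,-45,45,12,62),(0,255,0))):
        for A,B in b:
            q=(proj(c,bed(p,[A,B]))-[x0,y0]+.5)*5
            cv2.line(im,*[tuple(int(v) for v in w) for w in q],col,1)
    cv2.imwrite(f'pics/{n}2.png',im)
E
```

```text
[415.3849536  -48.75736656  77.5       ] [108.7 -22.2  77.5] 86.60622188930861 0.9407704783131319
[407.8584933  -44.03028163  77.5       ] [115.9 -27.5  77.5] 94.93507341971929 0.9065573853965653
[[ 0.922  0.388 -0.   ]
 [ 0.388 -0.922  0.   ]
 [-0.    -0.    -1.   ]] [ 252.40250638 -598.97600234  238.69296986]
```

View pics/scene2.png

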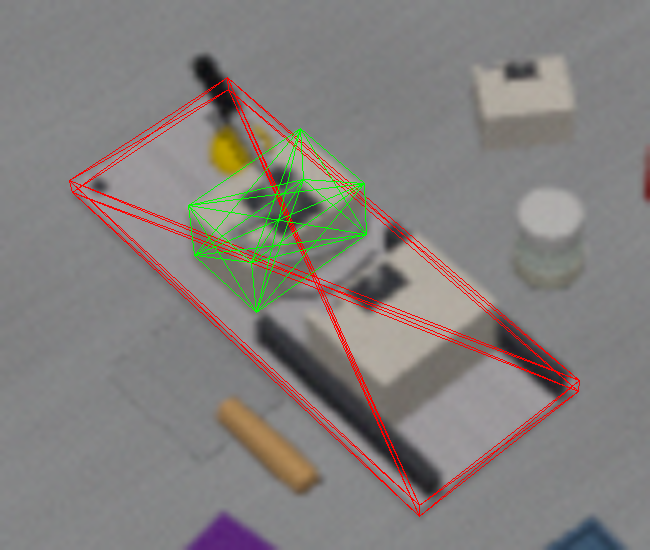

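View pics/side2.png

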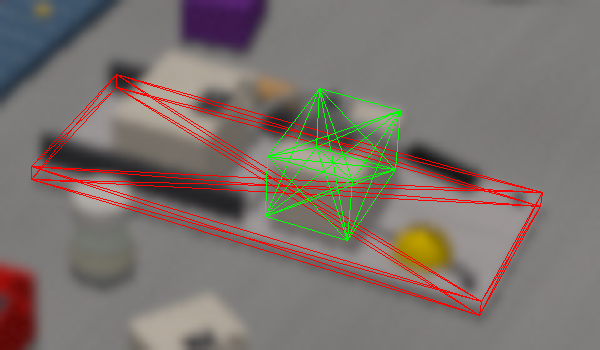

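Candidates for the loose half are purple (223,288), red (327,202), small white (285,190) and large white on the bed (260,235). The large white one between the rails is the one meant. First I move the wrist camera over the bed to refine the pose.

move_arm --pt "0 0 0.03 3.5 -3.6 -1 1" --pt "0 0 0.06 7 -7.2 -2 1" --pt "0 0 0.09 10.5 -10.8 -3 1" --pt "0 0 0.12 14 -14.4 -4 1" --pt "0 0 0.15 17.5 -18 -5 1" --pt "0 0 0.18 21 -21.6 -6 1" --pt "0 0 0.21 24.5 -25.2 -6.2 1" --pt "0 0 0.24 28 -28.8 -6.2 1" --pt "0 0 0.27 31.5 -32.4 -6.2 1" --pt "0 0 0.3 35 -36 -6.2 1" --pt "0 0 0.32 38 -39.1 -6.2 1" --pt "0 0 0.33 39.5 -40.7 -6.2 1" --pt "0 0 0.33 39.9 -41.1 -6.2 1" --pt "0 0 0.33 39.9 -41.1 -6.2 1" --pt "0 0 0.33 39.9 -41.1 -6.2 1" --pt "0 0 0.33 39.9 -41.1 -6.2 1" --pt "0 0 0.33 39.9 -41.1 -6.2 1" --pt "0 0 0.33 39.9 -41.1 -6.2 1"

```text
clock: 3.05
position: [460.3, -66.1, 300.7]
orientation: [3.14, 0.106, -0.0]
contact_force: [0.8, -1.2, -0.1]
opening: 0.996
```

```bash
python3 - <<'E'
from h import *
import pickle
s=bot.read_state();print(s['clock'],s['position'],s['orientation'],s['joint_pos'].round(2),s['contact_force'])
c=shot('wrist','wrist1.png');pickle.dump(c,open('wrist1.pkl','wb'))
print(-c['R'].T@c['t'],c['R'])
E
```

```text
3.05 [460.30941547 -66.07880666 300.72713858] [ 3.13962138e+00  1.05922177e-01 -8.21472976e-05] [ 0.32  0.16 -0.31  1.92  0.06  1.06 -1.51] [ 0.80699656 -1.1699159  -0.11363144]
[540.69954508 -60.85852817 447.57106873] [[ 6.83829906e-02 -9.97658877e-01  7.29206988e-04]
 [-9.48646225e-01 -6.47971785e-02  3.09631500e-01]
 [-3.08859364e-01 -2.18652874e-02 -9.50856352e-01]]
```

View pics/wrist1.png

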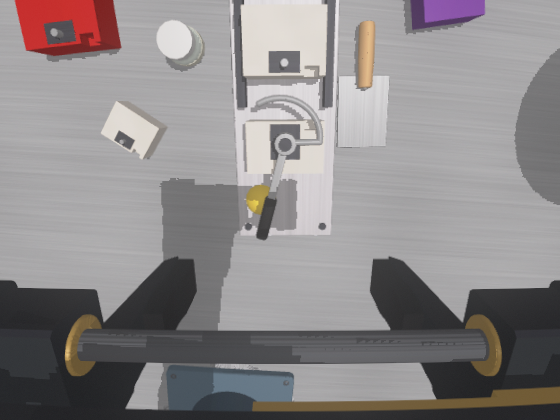

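```bash
python3 - <<'E'
from h import *
im=cv2.imread('pics/wrist1.png')[0:250,220:350]
a=cv2.resize(im[:125],None,fx=4.6,fy=4.6,interpolation=cv2.INTER_CUBIC);b=cv2.resize(im[110:250],None,fx=4.2,fy=4.2,interpolation=cv2.INTER_CUBIC)
cv2.imwrite('pics/w1a.png',a);cv2.imwrite('pics/w1b.png',b)
E
```

```text
(no output)
```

View pics/w1a.png

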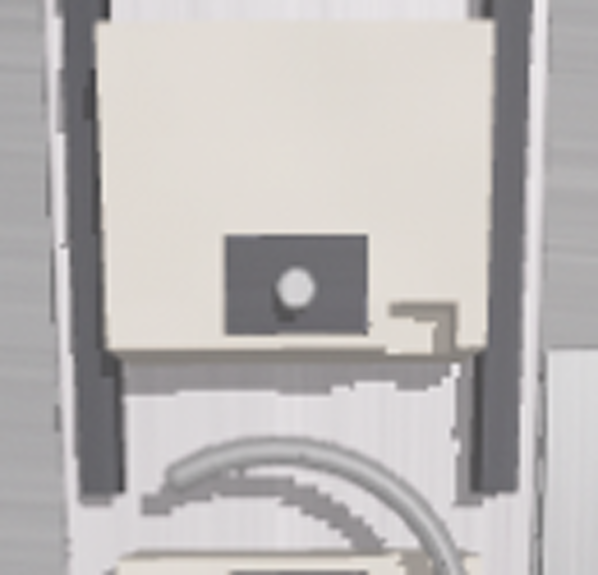

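View pics/w1b.png

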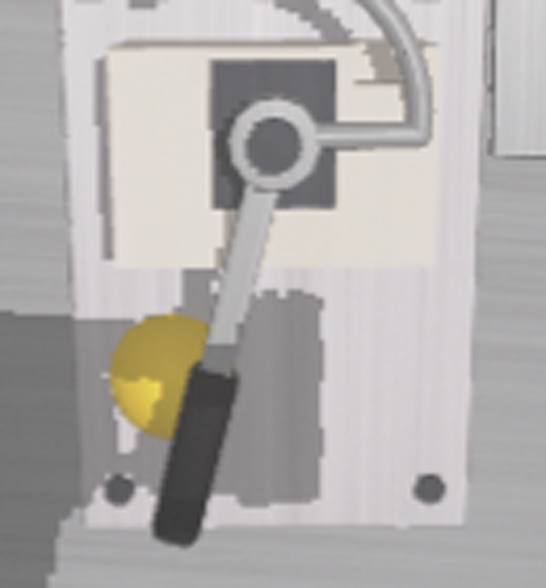

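```bash
cat > fit2.py <<'E'
from fit import *
W=pickle.load(open('wrist1.pkl','rb'))
b=lambda x,y:((x+.5)/4.2+219.5,(y+.5)/4.2+109.5)
a=lambda x,y:((x+.5)/4.6+219.5,(y+.5)/4.6-.5)
obs2=[(W,b(85,524),(160,-65,12)),(W,b(466,524),(160,65,12)),(W,b(112,266),(60,-45,62)),(W,b(434,266),(60,45,62)),
(W,b(107,46),(0,-45,62)),(W,b(438,44),(0,45,62)),(W,a(122,492),(-15,-47,34)),(W,a(476,492),(-15,47,34))]
g=lambda p:np.concatenate([proj(c,bed(p,X))[0]-u for c,u,X in obs2])
r=least_squares(g,np.load('bed.npy'),x_scale=[10,10,.1],loss='soft_l1');p=r.x
print(p);print(g(p).reshape(-1,2).round(1));np.save('bed2.npy',p)
inv=lambda X:bed([0,0,-p[2]],np.atleast_2d(X)-[p[0],p[1],0])
for nm,u,z in (('pivot',b(273,145),80),('pivot',b(273,145),66.5),('grip',b(196,455),77.5),('gripin',b(218,370),84.5),('gripout',b(176,545),84.5),('post',a(296,288),73),
  ('lf L',a(106,352),62),('lf R',a(485,350),62),('bk L',a(97,20),62),('bk R',a(494,20),62),('lemon',b(160,376),20)):
    v=inv(unproj(W,u,z))[0];d=v[:2]-[25,0];print(nm,v.round(1),'r',np.hypot(*d).round(1),'th',(np.arctan2(d[1],d[0])+1.2).round(3))
E
python3 fit2.py
```

```text
[524.93751028 -64.28089344   3.21574306]
[[-0.6  0.9]
 [-0.   0.4]
 [ 0.6 -0.2]
 [-0.2 -0.6]
 [-0.1  0. ]
 [ 0.4  0. ]
 [-0.8  0.2]
 [ 0.5 -0.3]]
pivot [24.8 -0.2 80. ] r 0.3 th -1.126
pivot [26.3 -0.2 66.5] r 1.3 th 1.068
grip [111.5 -22.4  77.5] r 89.3 th 0.947
gripin [ 84.7 -15.5  84.5] r 61.6 th 0.946
gripout [136.1 -28.2  84.5] r 114.6 th 0.951
post [-59.9  -0.5  73. ] r 84.9 th -1.935
lf L [-47.4 -45.8  62. ] r 85.6 th -1.378
lf R [-47.3  44.4  62. ] r 84.9 th 3.791
bk L [-118.5  -45.2   62. ] r 150.5 th -1.637
bk R [-118.1   44.6   62. ] r 149.8 th 4.04
lemon [104.4 -36.5  20. ] r 87.4 th 0.769
```

```bash
cat > k.py <<'E'
from h import *
p=np.load('bed2.npy')
def b2w(x,y):
    c,s=np.cos(p[2]),np.sin(p[2]);return np.array([p[0]+c*x-s*y,p[1]+s*x+c*y])
def head(s=None):
    s=s or bot.read_state();o=s['orientation'];o=o if o[0]>0 else -o
    return 2*np.arctan2(o[1],o[0])
def row(x,y,z,h,s=None,ref=None):
    """world target -> turn z, shift cm in tool axes"""
    if ref is None:
        s=s or bot.read_state();ref=(*s['position'],head(s))
    X,Y,Z,H=ref;dx,dy,dz=x-X,y-Y,z-Z
    dh=(h-H+np.pi)%(2*np.pi)-np.pi
    return [round(-dh,3),round((np.cos(H)*dx+np.sin(H)*dy)/10,2),round((np.sin(H)*dx-np.cos(H)*dy)/10,2),round(-dz/10,2)]
def grip(th,off=0,r=90,lag=0):
    """TCP xy & heading for lever th; off mm tangential (ccw +)"""
    a=th-1.2;q=np.array([25+r*np.cos(a)-off*np.sin(a),r*np.sin(a)+off*np.cos(a)])
    return (*b2w(*q),p[2]+a-np.pi+lag)
def st():
    s=bot.read_state();d=s['position'][:2]-b2w(25,0);c,n=np.cos(p[2]),np.sin(p[2])
    v=np.array([c*d[0]+n*d[1],-n*d[0]+c*d[1]])
    a=np.arctan2(v[1],v[0]);f=s['contact_force'];w=a+p[2];t=np.array([-np.sin(w),np.cos(w)])
    print('clk',round(s['clock'],2),'pos',s['position'].round(1),'head',round(head(s),3),'open mm',round(88*s['opening'],1),'th_tcp',round(a+1.2,3),'r',np.hypot(*v).round(1),'F',f.round(1),'Ft',round(t@f[:2],2),'Fr',round(np.cos(w)*f[0]+np.sin(w)*f[1],2),'q7',s['joint_pos'][6].round(2))
E
python3 - <<'E'
from k import *
st()
x,y,h=grip(.948);print(x,y,h);print(row(x,y,140,h),row(x,y,58,h))
E
```

```text
clk 3.1 pos [460.3 -65.8 300.7] head 0.068 open mm 88.1 th_tcp 1.118 r 39.7 F [-0.1  0.2 -0.4] Ft -0.2 Fr 0.13 q7 -1.51
411.4258309193708 -50.21074091728241 -0.17784959039317272
[np.float64(0.246), np.float64(-4.77), np.float64(-1.89), np.float64(16.07)] [np.float64(0.246), np.float64(-4.77), np.float64(-1.89), np.float64(24.27)]
```

move_arm --pt "0 0 0.08 -1.6 -0.6 4 -0.45" --pt "0 0 0.16 -3.2 -1.3 8 -0.45" --pt "0 0 0.246 -4.77 -1.89 12 -0.45" --pt "0 0 0.246 -4.77 -1.89 15 -0.45" --pt "0 0 0.246 -4.77 -1.89 16 -0.45" --pt "0 0 0.246 -4.77 -1.89 16 -0.45" --pt "0 0 0.246 -4.77 -1.89 16 -0.45" --pt "0 0 0.246 -4.77 -1.89 16 -0.45" --pt "0 0 0.246 -4.77 -1.89 16 -0.45" --pt "0 0 0.246 -4.77 -1.89 16 -0.45"

```text
clock: 4.1
position: [412.2, -49.8, 141.4]
orientation: [3.129, -0.278, 0.002]
contact_force: [-0.6, 0.8, 0.5]
opening: 0.277
```

```bash
python3 - <<'E'
from k import *
st();c=shot('wrist','wrist2.png')
x,y,h=grip(.948);print(row(x,y,58,h)); print(proj(c,[[x,y,84.5],[x,y,58],[*bot.read_state()['position']]]))
E
```

```text
clk 4.1 pos [412.2 -49.8 141.4] head -0.177 open mm 24.4 th_tcp 0.942 r 89.3 F [-0.6  0.8  0.5] Ft -0.67 Fr 0.69 q7 -1.87
[np.float64(0.001), np.float64(-0.05), np.float64(0.05), np.float64(8.32)]
[[282.94896261 233.88818949]
 [282.92841031 220.65219113]
 [282.08721258 274.84651859]]
```

View pics/wrist2.png

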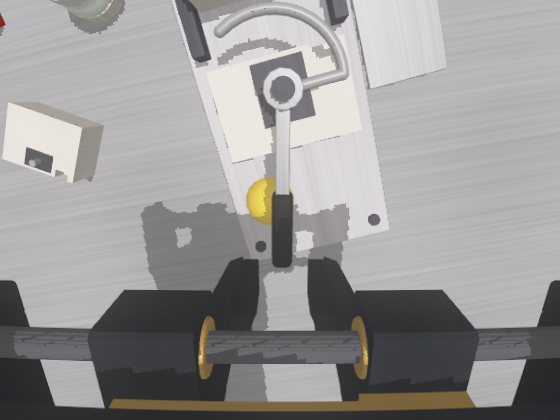

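move_arm --pt "0 0 0 0 0.04 3 -0.45" --pt "0 0 0 0 0.04 6 -0.45" --pt "0 0 0 0 0.04 8 -0.45" --pt "0 0 0 0 0.04 8.3 -0.45" --pt "0 0 0 0 0.04 8.3 -0.45" --pt "0 0 0 0 0.04 8.3 -0.45"

```text
clock: 4.75
position: [412.3, -50.1, 58.6]
orientation: [-3.129, 0.278, -0.002]
contact_force: [-0.2, -0.6, 0.4]
opening: 0.273
```

```bash
cat >> k.py <<'E'
def arc(ths,off=0,heads=None,z=58,val=-0.45,tail=0,ref=None):
    if ref is None:
        s=bot.read_state();ref=(*s['position'],head(s))
    out=[]
    for i,t in enumerate(ths):
        x,y,h=grip(t,off)
        if heads is not None:h=heads[i]
        r=row(x,y,z,h,ref=ref);out.append([0,0]+[float(v) for v in r[:3]]+[float(r[3]),val])
    print(str(out+[out[-1]]*tail))
E
python3 - <<'E'
from k import *
st()
n=18;t=np.linspace(.92,.12,n);arc(t,0,-.178-(.948-t)*.72,tail=2)
E
```

```text
clk 4.75 pos [412.3 -50.1  58.6] head -0.177 open mm 24.1 th_tcp 0.945 r 89.1 F [-0.2 -0.6  0.4] Ft 0.67 Fr 0.13 q7 -1.96
[[0, 0, 0.021, -0.08, -0.23, 0.06, -0.45], [0, 0, 0.055, -0.06, -0.65, 0.06, -0.45], [0, 0, 0.089, -0.02, -1.07, 0.06, -0.45], [0, 0, 0.123, 0.04, -1.49, 0.06, -0.45], [0, 0, 0.157, 0.12, -1.91, 0.06, -0.45], [0, 0, 0.19, 0.22, -2.32, 0.06, -0.45], [0, 0, 0.224, 0.34, -2.72, 0.06, -0.45], [0, 0, 0.258, 0.48, -3.12, 0.06, -0.45], [0, 0, 0.292, 0.64, -3.52, 0.06, -0.45], [0, 0, 0.326, 0.82, -3.9, 0.06, -0.45], [0, 0, 0.36, 1.01, -4.28, 0.06, -0.45], [0, 0, 0.394, 1.22, -4.65, 0.06, -0.45], [0, 0, 0.428, 1.45, -5.0, 0.06, -0.45], [0, 0, 0.461, 1.7, -5.35, 0.06, -0.45], [0, 0, 0.495, 1.96, -5.68, 0.06, -0.45], [0, 0, 0.529, 2.23, -6.0, 0.06, -0.45], [0, 0, 0.563, 2.52, -6.31, 0.06, -0.45], [0, 0, 0.597, 2.83, -6.6, 0.06, -0.45], [0, 0, 0.597, 2.83, -6.6, 0.06, -0.45], [0, 0, 0.597, 2.83, -6.6, 0.06, -0.45]]
```

move_arm --pt "0 0 0.02 -0.08 -0.23 0 -0.45" --pt "0 0 0.055 -0.06 -0.65 0 -0.45" --pt "0 0 0.09 -0.02 -1.07 0 -0.45" --pt "0 0 0.12 0.04 -1.49 0 -0.45" --pt "0 0 0.16 0.12 -1.91 0 -0.45" --pt "0 0 0.19 0.22 -2.32 0 -0.45" --pt "0 0 0.22 0.34 -2.72 0 -0.45" --pt "0 0 0.26 0.48 -3.12 0 -0.45" --pt "0 0 0.29 0.64 -3.52 0 -0.45" --pt "0 0 0.33 0.82 -3.9 0 -0.45" --pt "0 0 0.36 1.01 -4.28 0 -0.45" --pt "0 0 0.39 1.22 -4.65 0 -0.45" --pt "0 0 0.43 1.45 -5.0 0 -0.45" --pt "0 0 0.46 1.7 -5.35 0 -0.45" --pt "0 0 0.5 1.96 -5.68 0 -0.45" --pt "0 0 0.53 2.23 -6.0 0 -0.45" --pt "0 0 0.56 2.52 -6.31 0 -0.45" --pt "0 0 0.6 2.83 -6.6 0 -0.45"

```text
clock: 6.55
position: [450.9, 10.4, 57.6]
orientation: [2.906, -1.193, -0.001]
contact_force: [-4.1, 0.8, -0.0]
opening: 0.273
```

```bash
python3 - <<'E'
from k import *
st()
t=np.linspace(.10,-.06,6);arc(t,0,-.8-(.1-t)*.4,tail=0)
E
```

```text
clk 6.55 pos [450.9  10.4  57.6] head -0.779 open mm 24.0 th_tcp 0.126 r 90.9 F [-4.1  0.8 -0. ] Ft 3.03 Fr 2.88 q7 -2.52
[[0, 0, 0.021, 0.14, -0.2, -0.04, -0.45], [0, 0, 0.034, 0.22, -0.48, -0.04, -0.45], [0, 0, 0.047, 0.3, -0.76, -0.04, -0.45], [0, 0, 0.059, 0.4, -1.03, -0.04, -0.45], [0, 0, 0.072, 0.5, -1.3, -0.04, -0.45], [0, 0, 0.085, 0.61, -1.57, -0.04, -0.45]]
```

Free push about 3 N, as expected. Creep to the open stop.

move_arm --pt "0 0 0.02 0.14 -0.2 0 -0.45" --pt "0 0 0.03 0.22 -0.48 0 -0.45" --pt "0 0 0.05 0.3 -0.76 0 -0.45" --pt "0 0 0.06 0.4 -1.03 0 -0.45" --pt "0 0 0.07 0.46 -1.2 0 -0.45"

```text
clock: 7.05
position: [463.0, 15.5, 57.7]
orientation: [-2.863, 1.292, -0.0]
contact_force: [-4.2, 2.3, -0.5]
opening: 0.275
```

```bash
python3 - <<'E'
from k import *
st()
t=np.linspace(-.05,-.10,4);arc(t,0,[-.85]*4,tail=0)
shot('wrist','wrist3.png')
E
```

```text
clk 7.05 pos [463.   15.5  57.7] head -0.848 open mm 24.2 th_tcp -0.019 r 89.6 F [-4.2  2.3 -0.5] Ft 2.91 Fr 3.82 q7 -2.58
[[0, 0, 0.002, 0.05, -0.28, -0.03, -0.45], [0, 0, 0.002, 0.1, -0.42, -0.03, -0.45], [0, 0, 0.002, 0.15, -0.56, -0.03, -0.45], [0, 0, 0.002, 0.2, -0.7, -0.03, -0.45]]
```

View pics/wrist3.png

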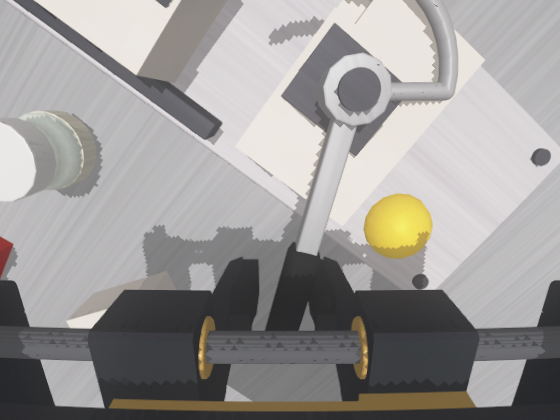

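move_arm --pt "0 0 0 0.05 -0.2 0 -0.45" --pt "0 0 0 0.09 -0.35 0 -0.45" --pt "0 0 0 0.12 -0.45 0 -0.45"

```text
clock: 7.4
position: [465.5, 16.9, 57.4]
orientation: [2.862, -1.291, -0.004]
contact_force: [-8.5, 0.0, 1.4]
opening: 0.276
```

```bash
python3 - <<'E'
from k import *
st()
E
```

```text
clk 7.4 pos [465.5  16.9  57.4] head -0.847 open mm 24.3 th_tcp -0.051 r 89.9 F [-8.5  0.   1.4] Ft 7.87 Fr 3.31 q7 -2.58
```

```bash
python3 - <<'E'
from k import *
x,y=b2w(-140,0);print(x,y,row(x,y,180,p[2]-np.pi),row(x,y,32,p[2]-np.pi))
E
```

```text
664.5528067693701 -53.90934647598267 [np.float64(-0.922), np.float64(18.48), np.float64(-10.23), np.float64(-12.26)] [np.float64(-0.922), np.float64(18.48), np.float64(-10.23), np.float64(2.54)]
```

move_arm --pt "0 0 0 0 0.4 0 -0.45" --pt "0 0 0 0 0.4 -3 -0.45" --pt "0 0 0 0 0.4 -7 -0.45" --pt "0 0 -0.1 2 -0.6 -11 -1" --pt "0 0 -0.24 4.5 -2 -12.2 -1" --pt "0 0 -0.38 7.5 -4 -12.2 -1" --pt "0 0 -0.52 10.5 -6 -12.2 -1" --pt "0 0 -0.66 13.5 -7.5 -12.2 -1" --pt "0 0 -0.8 16 -9 -12.2 -1" --pt "0 0 -0.92 18 -10 -12.2 -1" --pt "0 0 -0.922 18.5 -10.25 -12.2 -1" --pt "0 0 -0.922 18.5 -10.25 -12.2 -1" --pt "0 0 -0.922 18.5 -10.25 -12.2 -1"

```text
clock: 8.7
position: [665.8, -53.1, 179.9]
orientation: [-3.139, -0.115, -0.0]
contact_force: [-0.8, 0.6, 0.1]
opening: 0.005
```

```bash
python3 - <<'E'
from k import *
st();c=shot('wrist','wrist4.png')
x,y=b2w(-140,0);print(x,y,row(x,y,32,p[2]-np.pi))
E
```

```text
clk 8.7 pos [665.8 -53.1 179.9] head 0.073 open mm 0.5 th_tcp -1.937 r 166.3 F [-0.8  0.6  0.1] Ft 0.67 Fr -0.7 q7 -1.59
664.5528067693701 -53.90934647598267 [np.float64(-0.0), np.float64(-0.11), np.float64(0.09), np.float64(14.8)]
```

View pics/wrist4.png

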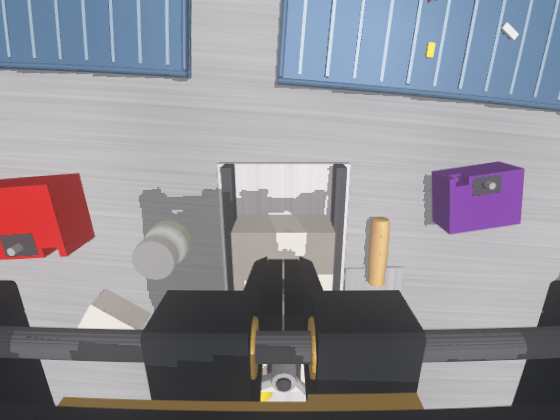

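move_arm --pt "0 0 0 0 0 4 -1" --pt "0 0 0 -0.1 0.1 8 -1" --pt "0 0 0 -0.1 0.1 12 -1" --pt "0 0 0 -0.1 0.1 14.5 -1" --pt "0 0 0 -0.1 0.1 14.8 -1" --pt "0 0 0 -0.1 0.1 14.8 -1" --pt "0 0 0 -0.1 0.1 14.8 -1"

```text
clock: 9.45
position: [666.6, -54.3, 33.8]
orientation: [3.139, 0.117, 0.005]
contact_force: [-0.2, -0.2, 0.4]
opening: 0.006
```

```bash
python3 - <<'E'
from k import *
st()
x,y=b2w(-70-9-6,0);print(row(x,y,32,p[2]-np.pi))
E
```

```text
clk 9.45 pos [666.6 -54.3  33.8] head 0.075 open mm 0.6 th_tcp 4.338 r 167.0 F [-0.2 -0.2  0.4] Ft -0.17 Fr -0.17 q7 -1.62
[np.float64(0.001), np.float64(-5.7), np.float64(-0.06), np.float64(0.18)]
```

Push along tool −x, 5 cm at about 60 mm/s, slowing, then creep.

move_arm --pt "0 0 0 -0.6 0 0.1 -1" --pt "0 0 0 -1.2 0 0.1 -1" --pt "0 0 0 -1.7 0 0.1 -1" --pt "0 0 0 -2.1 0 0.1 -1" --pt "0 0 0 -2.5 0 0.1 -1" --pt "0 0 0 -2.9 0 0.1 -1" --pt "0 0 0 -3.3 0 0.1 -1" --pt "0 0 0 -3.7 0 0.1 -1" --pt "0 0 0 -4.1 0 0.1 -1" --pt "0 0 0 -4.5 0 0.1 -1" --pt "0 0 0 -4.9 0 0.1 -1"

```text
clock: 10.55
position: [618.7, -58.1, 32.1]
orientation: [-3.139, -0.118, -0.009]
contact_force: [5.3, -0.0, -1.4]
opening: 0.004
```

```bash
python3 - <<'E'
from k import *
st();c=shot('wrist','wrist5.png')
s=bot.read_state();d=s['position'][:2]-p[:2];print('bed x',d@[np.cos(p[2]),np.sin(p[2])])
x,y=b2w(-70-9,0);print(row(x,y,32,p[2]-np.pi))
E
```

```text
clk 10.55 pos [618.7 -58.1  32.1] head 0.075 open mm 0.4 th_tcp 4.335 r 119.0 F [ 5.3 -0.  -1.4] Ft -0.38 Fr 5.32 q7 -1.63
bed x -93.14648382429682
[np.float64(0.001), np.float64(-1.41), np.float64(-0.08), np.float64(0.0)]
```

View pics/wrist5.png

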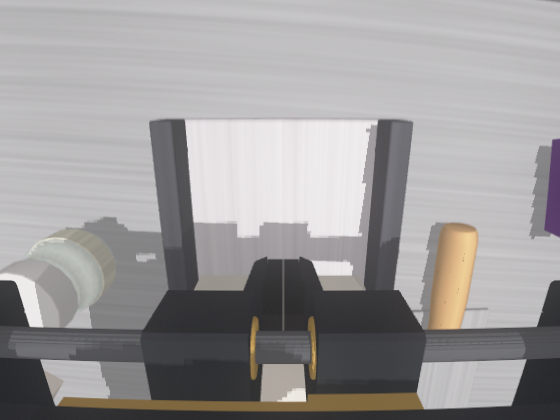

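move_arm --pt "0 0 0 -0.3 0 0 -1" --pt "0 0 0 -0.6 0 0 -1" --pt "0 0 0 -0.8 0 0 -1" --pt "0 0 0 -1.0 0 0 -1"

```text
clock: 11.0
position: [608.9, -58.8, 32.0]
orientation: [-3.139, -0.118, -0.009]
contact_force: [6.1, 0.8, 0.1]
opening: 0.005
```

```bash
cat >> k.py <<'E'
def bx():
    d=bot.read_state()['position'][:2]-p[:2];print('bed x',d@[np.cos(p[2]),np.sin(p[2])])
E
python3 - <<'E'
from k import *
st();bx()
E
```

```text
clk 11.0 pos [608.9 -58.8  32. ] head 0.075 open mm 0.5 th_tcp 4.335 r 109.1 F [6.1 0.8 0.1] Ft 0.37 Fr 6.15 q7 -1.63
bed x -84.10719451553125
```

move_arm --pt "0 0 0 -0.15 0 0 -1" --pt "0 0 0 -0.3 0 0 -1" --pt "0 0 0 -0.4 0 0 -1"

```text
clock: 11.3
position: [604.9, -59.1, 32.0]
orientation: [-3.139, -0.118, -0.009]
contact_force: [6.2, 1.0, 0.3]
opening: 0.005
```

```bash
python3 - <<'E'
from k import *
st();bx()
E
```

```text
clk 11.3 pos [604.9 -59.1  32. ] head 0.075 open mm 0.4 th_tcp 4.334 r 105.1 F [6.2 1.  0.3] Ft 0.56 Fr 6.29 q7 -1.63
bed x -80.08520444682203
```

move_arm --pt "0 0 0 -0.1 0 0 -1" --pt "0 0 0 -0.2 0 0 -1"

```text
clock: 11.5
position: [604.7, -59.2, 32.2]
orientation: [-3.139, -0.118, -0.015]
contact_force: [13.3, 0.6, -6.9]
opening: 0.005
```

```bash
python3 - <<'E'
from k import *
st();bx();shot('scene','scene3.png');im=cv2.imread('pics/scene3.png')[170:280,180:310];cv2.imwrite('pics/scene3c.png',cv2.resize(im,None,fx=5,fy=5,interpolation=cv2.INTER_CUBIC))
E
```

```text
clk 11.5 pos [604.7 -59.2  32.2] head 0.075 open mm 0.4 th_tcp 4.334 r 105.0 F [13.3  0.6 -6.9] Ft -0.27 Fr 13.28 q7 -1.63
bed x -79.96369954678778
```

View pics/scene3c.png

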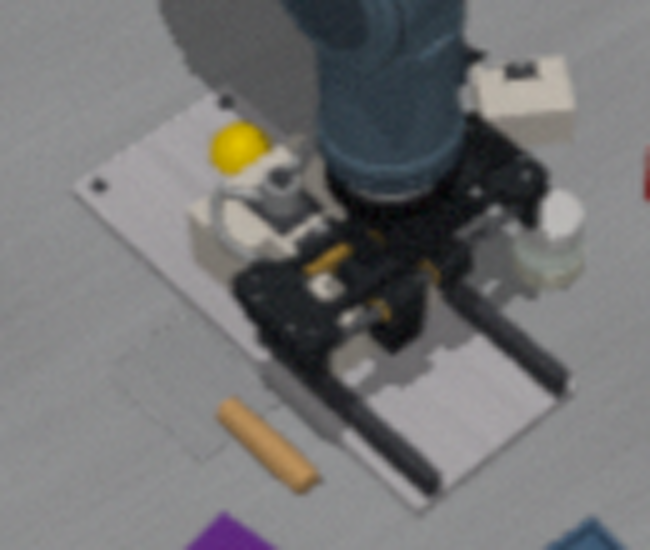

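```bash
python3 - <<'E'
from k import *
x,y,h=grip(0);print(h,row(x,y,140,-.85))
E
```

```text
-1.1258495903931731 [np.float64(0.925), np.float64(-13.75), np.float64(-8.48), np.float64(-10.78)]
```

move_arm --pt "0 0 0 0.6 0 0 -1" --pt "0 0 0 1.5 0 -1 -1" --pt "0 0 0 1.5 0 -5 -1" --pt "0 0 0 1.5 0 -9 -1" --pt "0 0 0.1 0 -1 -12 -1" --pt "0 0 0.24 -2 -2.5 -12 -1" --pt "0 0 0.38 -5 -4 -12 -0.45" --pt "0 0 0.52 -8 -5.5 -12 -0.45" --pt "0 0 0.66 -10.5 -7 -12 -0.45" --pt "0 0 0.8 -13 -8.2 -12 -0.45" --pt "0 0 0.92 -13.8 -8.5 -11 -0.45" --pt "0 0 0.925 -13.8 -8.5 -10.8 -0.45" --pt "0 0 0.925 -13.8 -8.5 -10.8 -0.45" --pt "0 0 0.925 -13.8 -8.5 -10.8 -0.45"

```text
clock: 12.95
position: [457.2, 14.7, 139.0]
orientation: [-2.863, 1.293, -0.001]
contact_force: [0.6, -0.5, 0.5]
opening: 0.28
```

```bash
python3 - <<'E'
from k import *
st();c=shot('wrist','wrist6.png')
x,y,h=grip(0);print(row(x,y,58,-.85)); print(proj(c,[[x,y,84.5],[x,y,58],[*b2w(25,0),80],[*b2w(-12,0),73]]))
E
```

```text
clk 12.95 pos [457.2  14.7 139. ] head -0.848 open mm 24.6 th_tcp 0.042 r 91.4 F [ 0.6 -0.5  0.5] Ft -0.29 Fr -0.72 q7 -2.56
[np.float64(0.001), np.float64(0.23), np.float64(-0.33), np.float64(8.1)]
[[277.36573041 231.11154128]
 [277.96732556 217.94300377]
 [318.62003261  91.60441553]
 [268.82829017  52.53898863]]
```

View pics/wrist6.png

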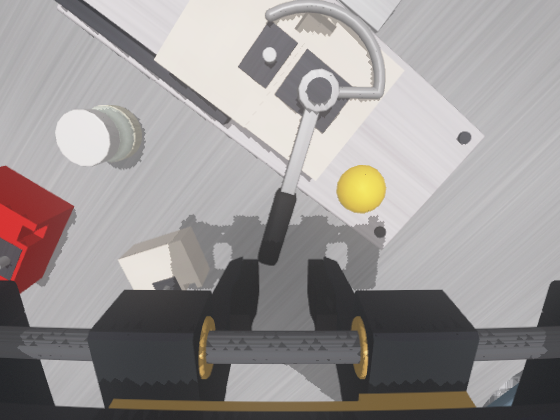

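move_arm --pt "0 0 0 0.2 -0.3 2 -0.32" --pt "0 0 0 0.23 -0.33 4.5 -0.32" --pt "0 0 0 0.23 -0.33 7 -0.32" --pt "0 0 0 0.23 -0.33 8 -0.32" --pt "0 0 0 0.23 -0.33 8 -0.32" --pt "0 0 0 0.23 -0.33 8 -0.32"

```text
clock: 13.6
position: [461.1, 15.3, 59.3]
orientation: [-2.862, 1.295, -0.001]
contact_force: [-0.4, -0.2, -0.2]
opening: 0.34
```

```bash
python3 - <<'E'
from k import *
st()
n=20;t=np.linspace(.04,.85,n);h0=t+p[2]-1.2-np.pi;lag=np.interp(t,[0,.85],[.26,.0]);arc(t,0,h0+lag,val=-.32)
E
```

```text
clk 13.6 pos [461.1  15.3  59.3] head -0.85 open mm 29.9 th_tcp 0.0 r 90.3 F [-0.4 -0.2 -0.2] Ft 0.47 Fr 0.04 q7 -2.57
[[0, 0, -0.012, -0.06, 0.35, 0.13, -0.32], [0, 0, -0.042, -0.14, 0.73, 0.13, -0.32], [0, 0, -0.071, -0.21, 1.1, 0.13, -0.32], [0, 0, -0.101, -0.26, 1.49, 0.13, -0.32], [0, 0, -0.13, -0.29, 1.87, 0.13, -0.32], [0, 0, -0.16, -0.31, 2.25, 0.13, -0.32], [0, 0, -0.19, -0.31, 2.63, 0.13, -0.32], [0, 0, -0.219, -0.29, 3.02, 0.13, -0.32], [0, 0, -0.249, -0.26, 3.4, 0.13, -0.32], [0, 0, -0.278, -0.21, 3.78, 0.13, -0.32], [0, 0, -0.308, -0.15, 4.16, 0.13, -0.32], [0, 0, -0.338, -0.07, 4.53, 0.13, -0.32], [0, 0, -0.367, 0.03, 4.91, 0.13, -0.32], [0, 0, -0.397, 0.14, 5.27, 0.13, -0.32], [0, 0, -0.426, 0.27, 5.63, 0.13, -0.32], [0, 0, -0.456, 0.41, 5.99, 0.13, -0.32], [0, 0, -0.486, 0.57, 6.34, 0.13, -0.32], [0, 0, -0.515, 0.74, 6.68, 0.13, -0.32], [0, 0, -0.545, 0.93, 7.02, 0.13, -0.32], [0, 0, -0.574, 1.13, 7.34, 0.13, -0.32]]
```

move_arm --pt "0 0 -0.01 -0.06 0.35 0.05 -0.32" --pt "0 0 -0.04 -0.14 0.73 0.1 -0.32" --pt "0 0 -0.07 -0.21 1.1 0.1 -0.32" --pt "0 0 -0.1 -0.26 1.49 0.1 -0.32" --pt "0 0 -0.13 -0.29 1.87 0.1 -0.32" --pt "0 0 -0.16 -0.31 2.25 0.1 -0.32" --pt "0 0 -0.19 -0.31 2.63 0.1 -0.32" --pt "0 0 -0.22 -0.29 3.02 0.1 -0.32" --pt "0 0 -0.25 -0.26 3.4 0.1 -0.32" --pt "0 0 -0.28 -0.21 3.78 0.1 -0.32" --pt "0 0 -0.31 -0.15 4.16 0.1 -0.32" --pt "0 0 -0.34 -0.07 4.53 0.1 -0.32" --pt "0 0 -0.37 0.03 4.91 0.1 -0.32" --pt "0 0 -0.4 0.14 5.27 0.1 -0.32" --pt "0 0 -0.43 0.27 5.63 0.1 -0.32" --pt "0 0 -0.46 0.41 5.99 0.1 -0.32" --pt "0 0 -0.49 0.57 6.34 0.1 -0.32" --pt "0 0 -0.52 0.74 6.68 0.1 -0.32" --pt "0 0 -0.545 0.93 7.02 0.1 -0.32" --pt "0 0 -0.574 1.13 7.34 0.1 -0.32"

```text
clock: 15.6
position: [412.1, -41.8, 57.6]
orientation: [3.112, -0.429, -0.001]
contact_force: [-1.0, 3.8, 0.6]
opening: 0.342
```

```bash
python3 - <<'E'
from k import *
st();c=shot('wrist','wrist7.png')
t=np.linspace(.87,1.15,8);arc(t,0,val=-.32)
E
```

```text
clk 15.6 pos [412.1 -41.8  57.6] head -0.274 open mm 30.1 th_tcp 0.855 r 91.2 F [-1.   3.8  0.6] Ft -3.44 Fr 1.94 q7 -2.04
[[0, 0, -0.017, 0.12, 0.06, -0.05, -0.32], [0, 0, -0.057, 0.13, 0.42, -0.05, -0.32], [0, 0, -0.097, 0.16, 0.78, -0.05, -0.32], [0, 0, -0.137, 0.2, 1.13, -0.05, -0.32], [0, 0, -0.177, 0.26, 1.49, -0.05, -0.32], [0, 0, -0.217, 0.33, 1.84, -0.05, -0.32], [0, 0, -0.257, 0.41, 2.19, -0.05, -0.32], [0, 0, -0.297, 0.51, 2.54, -0.05, -0.32]]
```

View pics/wrist7.png

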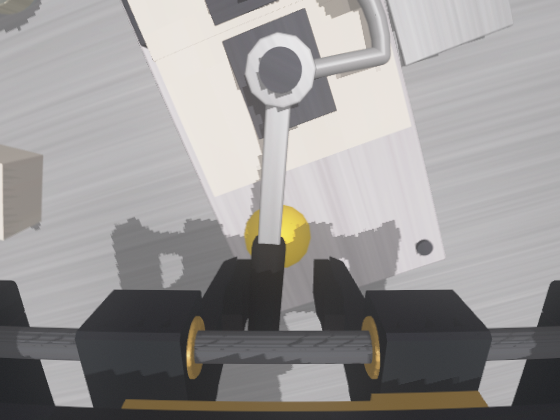

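move_arm --pt "0 0 -0.02 0.06 0.1 0 -0.32" --pt "0 0 -0.06 0.13 0.42 0 -0.32" --pt "0 0 -0.1 0.16 0.78 0 -0.32" --pt "0 0 -0.14 0.2 1.13 0 -0.32" --pt "0 0 -0.18 0.26 1.49 0 -0.32" --pt "0 0 -0.22 0.33 1.84 0 -0.32" --pt "0 0 -0.26 0.41 2.19 0 -0.32"

```text
clock: 16.35
position: [410.5, -63.8, 57.6]
orientation: [3.141, -0.022, -0.001]
contact_force: [-0.2, 3.7, -0.2]
opening: 0.34
```

```bash
python3 - <<'E'
from k import *
st()
t=np.linspace(1.14,1.3,5);arc(t,0,val=-.32)
E
```

```text
clk 16.35 pos [410.5 -63.8  57.6] head -0.014 open mm 29.9 th_tcp 1.1 r 89.5 F [-0.2  3.7 -0.2] Ft -3.72 Fr 0.3 q7 -1.8
[[0, 0, -0.028, -0.05, 0.36, -0.04, -0.32], [0, 0, -0.068, -0.03, 0.72, -0.04, -0.32], [0, 0, -0.108, 0.0, 1.08, -0.04, -0.32], [0, 0, -0.148, 0.05, 1.44, -0.04, -0.32], [0, 0, -0.188, 0.11, 1.79, -0.04, -0.32]]
```

move_arm --pt "0 0 -0.03 -0.03 0.36 0 -0.32" --pt "0 0 -0.07 -0.02 0.72 0 -0.32" --pt "0 0 -0.11 0 1.08 0 -0.32"

```text
clock: 16.65
position: [410.7, -74.7, 57.7]
orientation: [3.138, 0.151, 0.0]
contact_force: [0.9, 1.6, 0.0]
opening: 0.344
```

```bash
python3 - <<'E'
from k import *
st()
t=np.linspace(1.25,1.41,5);arc(t,0,val=-.32)
E
```

```text
clk 16.65 pos [410.7 -74.7  57.7] head 0.096 open mm 30.3 th_tcp 1.221 r 89.7 F [0.9 1.6 0. ] Ft -1.54 Fr -1.02 q7 -1.69
[[0, 0, -0.028, -0.03, 0.26, -0.03, -0.32], [0, 0, -0.068, -0.01, 0.62, -0.03, -0.32], [0, 0, -0.108, 0.02, 0.98, -0.03, -0.32], [0, 0, -0.148, 0.07, 1.33, -0.03, -0.32], [0, 0, -0.188, 0.13, 1.69, -0.03, -0.32]]
```

move_arm --pt "0 0 -0.03 -0.03 0.3 0 -0.32" --pt "0 0 -0.07 -0.01 0.62 0 -0.32" --pt "0 0 -0.11 0.02 0.98 0 -0.32"

```text
clock: 16.95
position: [412.2, -84.3, 57.8]
orientation: [3.125, 0.323, 0.002]
contact_force: [1.8, 3.6, -1.8]
opening: 0.343
```

```bash
python3 - <<'E'
from k import *
st()
t=np.linspace(1.37,1.53,5);arc(t,0,val=-.32)
E
```

```text
clk 16.95 pos [412.2 -84.3  57.8] head 0.206 open mm 30.2 th_tcp 1.33 r 89.6 F [ 1.8  3.6 -1.8] Ft -3.19 Fr -2.5 q7 -1.58
[[0, 0, -0.038, -0.03, 0.36, -0.02, -0.32], [0, 0, -0.078, -0.01, 0.72, -0.02, -0.32], [0, 0, -0.118, 0.03, 1.07, -0.02, -0.32], [0, 0, -0.158, 0.08, 1.43, -0.02, -0.32], [0, 0, -0.198, 0.14, 1.78, -0.02, -0.32]]
```

move_arm --pt "0 0 -0.04 -0.03 0.36 0 -0.32" --pt "0 0 -0.08 -0.01 0.72 0 -0.32" --pt "0 0 -0.12 0.03 1.07 0 -0.32"

```text
clock: 17.25
position: [415.0, -94.8, 57.8]
orientation: [3.1, 0.51, 0.002]
contact_force: [1.9, 3.7, -1.5]
opening: 0.342
```

```bash
python3 - <<'E'
from k import *
st();shot('wrist','wrist8.png')
t=np.linspace(1.49,1.65,5);arc(t,0,val=-.32)
E
```

```text
clk 17.25 pos [415.  -94.8  57.8] head 0.326 open mm 30.1 th_tcp 1.451 r 89.7 F [ 1.9  3.7 -1.5] Ft -2.89 Fr -2.93 q7 -1.47
[[0, 0, -0.037, -0.01, 0.29, -0.02, -0.32], [0, 0, -0.077, 0.01, 0.65, -0.02, -0.32], [0, 0, -0.117, 0.04, 1.01, -0.02, -0.32], [0, 0, -0.157, 0.09, 1.36, -0.02, -0.32], [0, 0, -0.197, 0.16, 1.72, -0.02, -0.32]]
```

View pics/wrist8.png

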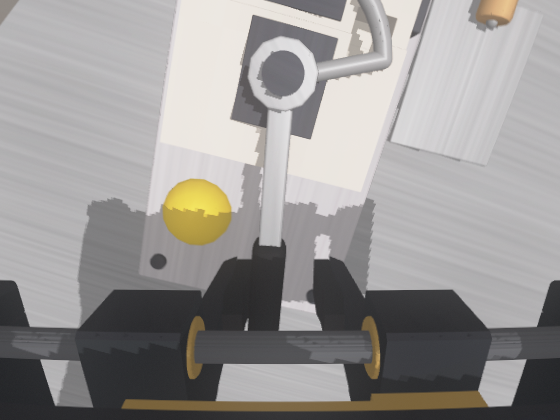

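Still free at a lever angle of about 1.36, with the seam closed in the picture. Continue.

move_arm --pt "0 0 -0.04 -0.01 0.32 0 -0.32" --pt "0 0 -0.08 0.01 0.65 0 -0.32" --pt "0 0 -0.12 0.04 1.01 0 -0.32"

```text
clock: 17.6
position: [418.4, -104.0, 57.8]
orientation: [3.064, 0.694, 0.002]
contact_force: [0.4, 3.4, 0.0]
opening: 0.342
```

```bash
python3 - <<'E'
from k import *
st()
t=np.linspace(1.60,1.76,5);arc(t,0,val=-.32)
E
```

```text
clk 17.6 pos [ 418.4 -104.    57.8] head 0.445 open mm 30.1 th_tcp 1.56 r 89.9 F [0.4 3.4 0. ] Ft -2.96 Fr -1.76 q7 -1.36
[[0, 0, -0.029, -0.01, 0.36, -0.02, -0.32], [0, 0, -0.069, 0.01, 0.72, -0.02, -0.32], [0, 0, -0.109, 0.04, 1.08, -0.02, -0.32], [0, 0, -0.149, 0.09, 1.43, -0.02, -0.32], [0, 0, -0.189, 0.15, 1.79, -0.02, -0.32]]
```

move_arm --pt "0 0 -0.03 -0.01 0.36 0 -0.32" --pt "0 0 -0.07 0.01 0.72 0 -0.32" --pt "0 0 -0.11 0.04 1.08 0 -0.32"

```text
clock: 17.9
position: [423.3, -113.5, 57.8]
orientation: [3.021, 0.861, 0.002]
contact_force: [0.7, 3.4, -0.5]
opening: 0.34
```

```bash
python3 - <<'E'
from k import *
st()
t=np.linspace(1.71,1.87,5);arc(t,0,val=-.32)
E
```

```text
clk 17.9 pos [ 423.3 -113.5   57.8] head 0.555 open mm 29.9 th_tcp 1.68 r 90.2 F [ 0.7  3.4 -0.5] Ft -2.47 Fr -2.4 q7 -1.25
[[0, 0, -0.029, 0.02, 0.27, -0.02, -0.32], [0, 0, -0.069, 0.04, 0.63, -0.02, -0.32], [0, 0, -0.109, 0.07, 0.99, -0.02, -0.32], [0, 0, -0.149, 0.12, 1.35, -0.02, -0.32], [0, 0, -0.189, 0.18, 1.7, -0.02, -0.32]]
```

move_arm --pt "0 0 -0.03 0.02 0.3 0 -0.32" --pt "0 0 -0.07 0.04 0.63 0 -0.32"

```text
clock: 18.1
position: [426.7, -118.7, 57.7]
orientation: [-2.989, -0.966, -0.001]
contact_force: [0.1, 3.1, -0.1]
opening: 0.341
```

```bash
python3 - <<'E'
from k import *
st()
t=np.linspace(1.79,1.95,5);arc(t,0,val=-.32)
E
```

```text
clk 18.1 pos [ 426.7 -118.7   57.7] head 0.625 open mm 30.0 th_tcp 1.748 r 90.2 F [ 0.1  3.1 -0.1] Ft -2.46 Fr -1.91 q7 -1.18
[[0, 0, -0.039, 0.03, 0.38, -0.03, -0.32], [0, 0, -0.079, 0.05, 0.74, -0.03, -0.32], [0, 0, -0.119, 0.09, 1.09, -0.03, -0.32], [0, 0, -0.159, 0.14, 1.45, -0.03, -0.32], [0, 0, -0.199, 0.2, 1.8, -0.03, -0.32]]
```

move_arm --pt "0 0 -0.04 0.03 0.38 0 -0.32" --pt "0 0 -0.08 0.05 0.74 0 -0.32"

```text
clock: 18.3
position: [431.2, -124.5, 57.7]
orientation: [-2.948, -1.085, 0.0]
contact_force: [0.4, 3.1, 1.1]
opening: 0.338
```

```bash
python3 - <<'E'
from k import *
st()
t=np.linspace(1.87,2.03,5);arc(t,0,val=-.32)
E
```

```text
clk 18.3 pos [ 431.2 -124.5   57.7] head 0.705 open mm 29.7 th_tcp 1.829 r 90.2 F [0.4 3.1 1.1] Ft -2.11 Fr -2.3 q7 -1.11
[[0, 0, -0.039, 0.03, 0.37, -0.03, -0.32], [0, 0, -0.079, 0.05, 0.73, -0.03, -0.32], [0, 0, -0.119, 0.08, 1.09, -0.03, -0.32], [0, 0, -0.159, 0.13, 1.44, -0.03, -0.32], [0, 0, -0.199, 0.2, 1.8, -0.03, -0.32]]
```

move_arm --pt "0 0 -0.04 0.03 0.37 0 -0.32" --pt "0 0 -0.08 0.05 0.73 0 -0.32"

```text
clock: 18.5
position: [436.0, -129.8, 57.6]
orientation: [-2.902, -1.202, 0.001]
contact_force: [-1.1, 2.7, 0.7]
opening: 0.338
```

```bash
python3 - <<'E'
from k import *
st()
t=np.linspace(1.95,2.11,5);arc(t,0,val=-.32)
shot('wrist','wrist9.png')
E
```

```text
clk 18.5 pos [ 436.  -129.8   57.6] head 0.785 open mm 29.8 th_tcp 1.908 r 90.3 F [-1.1  2.7  0.7] Ft -2.69 Fr -1.07 q7 -1.03
[[0, 0, -0.039, 0.03, 0.38, -0.04, -0.32], [0, 0, -0.079, 0.05, 0.74, -0.04, -0.32], [0, 0, -0.119, 0.09, 1.09, -0.04, -0.32], [0, 0, -0.159, 0.14, 1.45, -0.04, -0.32], [0, 0, -0.199, 0.2, 1.8, -0.04, -0.32]]
```

View pics/wrist9.png

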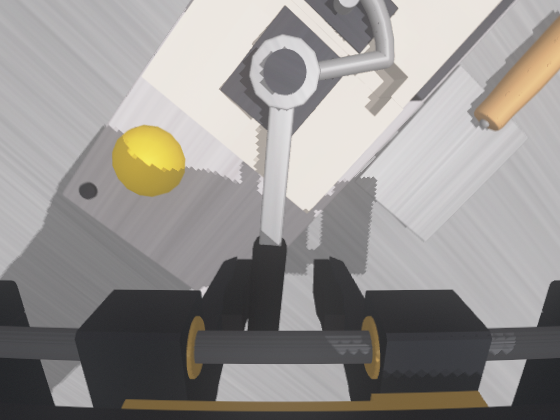

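move_arm --pt "0 0 -0.04 0.03 0.38 0 -0.32" --pt "0 0 -0.08 0.05 0.74 0 -0.32"

```text
clock: 18.75
position: [441.2, -134.6, 57.6]
orientation: [-2.852, -1.316, 0.002]
contact_force: [-0.5, 3.1, 1.2]
opening: 0.339
```

```bash
python3 - <<'E'
from k import *
st()
t=np.linspace(2.02,2.18,9);arc(t,0,val=-.32)
E
```

```text
clk 18.75 pos [ 441.2 -134.6   57.6] head 0.865 open mm 29.8 th_tcp 1.987 r 90.2 F [-0.5  3.1  1.2] Ft -2.36 Fr -2.03 q7 -0.96
[[0, 0, -0.03, 0.03, 0.29, -0.04, -0.32], [0, 0, -0.05, 0.03, 0.47, -0.04, -0.32], [0, 0, -0.07, 0.04, 0.65, -0.04, -0.32], [0, 0, -0.09, 0.06, 0.83, -0.04, -0.32], [0, 0, -0.11, 0.08, 1.01, -0.04, -0.32], [0, 0, -0.13, 0.1, 1.19, -0.04, -0.32], [0, 0, -0.15, 0.12, 1.37, -0.04, -0.32], [0, 0, -0.17, 0.15, 1.55, -0.04, -0.32], [0, 0, -0.19, 0.18, 1.72, -0.04, -0.32]]
```

move_arm --pt "0 0 -0.03 0.03 0.29 0 -0.32" --pt "0 0 -0.06 0.04 0.56 0 -0.32"

```text
clock: 18.95
position: [445.5, -137.9, 57.5]
orientation: [-2.811, -1.401, 0.003]
contact_force: [-2.4, 3.7, 1.1]
opening: 0.337
```

```bash
python3 - <<'E'
from k import *
st()
t=np.linspace(2.08,2.24,9);arc(t,0,val=-.32)
E
```

```text
clk 18.95 pos [ 445.5 -137.9   57.5] head 0.925 open mm 29.7 th_tcp 2.047 r 90.2 F [-2.4  3.7  1.1] Ft -4.16 Fr -1.53 q7 -0.9
[[0, 0, -0.029, 0.02, 0.3, -0.05, -0.32], [0, 0, -0.049, 0.03, 0.48, -0.05, -0.32], [0, 0, -0.069, 0.04, 0.65, -0.05, -0.32], [0, 0, -0.089, 0.05, 0.83, -0.05, -0.32], [0, 0, -0.109, 0.07, 1.01, -0.05, -0.32], [0, 0, -0.129, 0.09, 1.19, -0.05, -0.32], [0, 0, -0.149, 0.11, 1.37, -0.05, -0.32], [0, 0, -0.169, 0.14, 1.55, -0.05, -0.32], [0, 0, -0.189, 0.18, 1.73, -0.05, -0.32]]
```

move_arm --pt "0 0 -0.02 0.02 0.2 0 -0.32" --pt "0 0 -0.04 0.03 0.38 0 -0.32"

```text
clock: 19.15
position: [448.4, -140.0, 57.4]
orientation: [-2.782, -1.457, 0.003]
contact_force: [-5.1, 3.1, 2.5]
opening: 0.337
```

```bash
python3 - <<'E'
from k import *
st()
t=np.linspace(2.11,2.24,9);arc(t,0,val=-.32)
E
```

```text
clk 19.15 pos [ 448.4 -140.    57.4] head 0.965 open mm 29.7 th_tcp 2.087 r 90.1 F [-5.1  3.1  2.5] Ft -5.94 Fr 0.42 q7 -0.86
[[0, 0, -0.019, 0.02, 0.21, -0.06, -0.32], [0, 0, -0.036, 0.02, 0.36, -0.06, -0.32], [0, 0, -0.052, 0.03, 0.5, -0.06, -0.32], [0, 0, -0.068, 0.03, 0.65, -0.06, -0.32], [0, 0, -0.084, 0.05, 0.79, -0.06, -0.32], [0, 0, -0.101, 0.06, 0.94, -0.06, -0.32], [0, 0, -0.117, 0.07, 1.08, -0.06, -0.32], [0, 0, -0.133, 0.09, 1.23, -0.06, -0.32], [0, 0, -0.149, 0.11, 1.37, -0.06, -0.32]]
```

move_arm --pt "0 0 -0.02 0.02 0.2 0 -0.32" --pt "0 0 -0.04 0.02 0.38 0 -0.32"

```text
clock: 19.35
position: [450.9, -141.7, 57.3]
orientation: [-2.751, -1.512, 0.005]
contact_force: [-6.7, 5.2, 3.9]
opening: 0.338
```

```bash
python3 - <<'E'
from k import *
st()
t=np.linspace(2.15,2.29,8);arc(t,0,val=-.32)
E
```

```text
clk 19.35 pos [ 450.9 -141.7   57.3] head 1.005 open mm 29.7 th_tcp 2.12 r 90.1 F [-6.7  5.2  3.9] Ft -8.44 Fr -0.68 q7 -0.83
[[0, 0, -0.019, 0.01, 0.27, -0.07, -0.32], [0, 0, -0.039, 0.01, 0.45, -0.07, -0.32], [0, 0, -0.059, 0.02, 0.63, -0.07, -0.32], [0, 0, -0.079, 0.04, 0.81, -0.07, -0.32], [0, 0, -0.099, 0.05, 0.99, -0.07, -0.32], [0, 0, -0.119, 0.07, 1.17, -0.07, -0.32], [0, 0, -0.139, 0.1, 1.34, -0.07, -0.32], [0, 0, -0.159, 0.12, 1.52, -0.07, -0.32]]
```

move_arm --pt "0 0 -0.02 0.01 0.19 0 -0.32" --pt "0 0 -0.04 0.01 0.38 0 -0.32"

```text
clock: 19.55
position: [453.5, -143.2, 57.1]
orientation: [-2.72, -1.566, 0.006]
contact_force: [-8.7, 5.3, 4.4]
opening: 0.339
```

```bash
python3 - <<'E'
from k import *
st()
E
```

```text
clk 19.55 pos [ 453.5 -143.2   57.1] head 1.045 open mm 29.8 th_tcp 2.153 r 90.0 F [-8.7  5.3  4.4] Ft -10.18 Fr -0.0 q7 -0.79
```

move_arm --pt "0 0 -0.015 0.01 0.14 0 -0.32" --pt "0 0 -0.03 0.01 0.28 0 -0.32"

```text
clock: 19.75
position: [455.5, -144.4, 57.0]
orientation: [-2.695, -1.606, 0.007]
contact_force: [-8.1, 6.1, 5.5]
opening: 0.339
```

```bash
python3 - <<'E'
from k import *
st()
E
```

```text
clk 19.75 pos [ 455.5 -144.4   57. ] head 1.075 open mm 29.9 th_tcp 2.18 r 90.0 F [-8.1  6.1  5.5] Ft -10.0 Fr -1.28 q7 -0.76
```

move_arm --pt "0 0 -0.01 0.01 0.1 0 -0.32" --pt "0 0 -0.02 0.01 0.19 0 -0.32"

```text
clock: 19.95
position: [456.9, -145.2, 56.9]
orientation: [-2.679, -1.633, 0.008]
contact_force: [-9.4, 6.2, 4.9]
opening: 0.339
```

```bash
python3 - <<'E'
from k import *
st();shot('wrist','wrist10.png');st()
E
```

```text
clk 19.95 pos [ 456.9 -145.2   56.9] head 1.095 open mm 29.8 th_tcp 2.198 r 90.0 F [-9.4  6.2  4.9] Ft -11.26 Fr -0.96 q7 -0.75
clk 20.0 pos [ 457.  -145.2   56.9] head 1.095 open mm 30.3 th_tcp 2.199 r 90.0 F [-7.6  5.   5.4] Ft -9.03 Fr -0.73 q7 -0.75
```

View pics/wrist10.png

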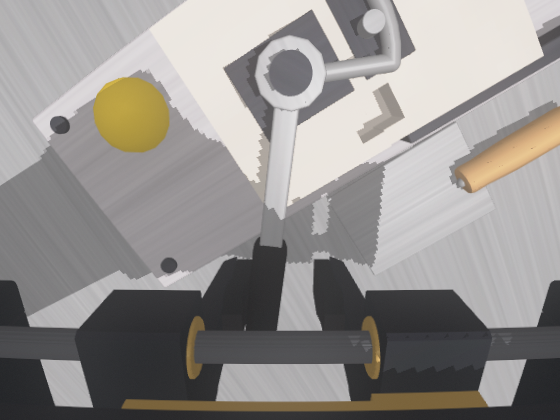

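move_arm --pt "0 0 0 0 -0.4 0 -0.32" --pt "0 0 0 0 -0.8 0 -0.32" --pt "0 0 0 0 -0.8 0 -0.32" --pt "0 0 0 0 -0.8 -3 -0.32" --pt "0 0 0 0 -0.8 -7 -0.32" --pt "0 0 0 0 -0.8 -11 -0.32" --pt "0 0 0 -3 -0.8 -15 -0.32" --pt "0 0 0 -3 -0.8 -18 -0.32" --pt "0 0 0 -3 -0.8 -18 -0.32" --pt "0 0 0 -3 -0.8 -18 -0.32"

```text
clock: 21.0
position: [439.8, -169.7, 238.1]
orientation: [2.682, 1.632, 0.001]
contact_force: [-0.5, 0.4, -0.4]
opening: 0.339
```

```bash
python3 - <<'E'
from k import *
st();c=shot('wrist','wrist11.png')
for t in (2.0,2.05,2.1,2.15):
    x,y,h=grip(t);print(t,proj(c,[[x,y,84.5]]))
c=shot('scene','scene4.png');im=cv2.imread('pics/scene4.png')[170:280,180:310];cv2.imwrite('pics/scene4c.png',cv2.resize(im,None,fx=5,fy=5,interpolation=cv2.INTER_CUBIC))
im=cv2.imread('pics/wrist11.png')[0:260,180:500];cv2.imwrite('pics/w11c.png',cv2.resize(im,None,fx=2.3,fy=2.3,interpolation=cv2.INTER_CUBIC))
E
```

```text
clk 21.0 pos [ 439.8 -169.7  238.1] head 1.093 open mm 29.8 th_tcp 2.17 r 119.8 F [-0.5  0.4 -0.4] Ft -0.67 Fr -0.11 q7 -0.44
2.0 [[267.10866251 160.80171677]]
2.05 [[271.94721507 161.74578131]]
2.1 [[276.81804003 162.44838594]]
2.15 [[281.71175785 162.90864975]]
```

View pics/wrist11.png

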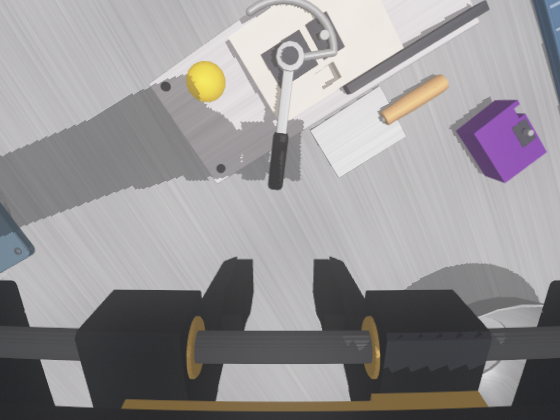

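View pics/scene4c.png

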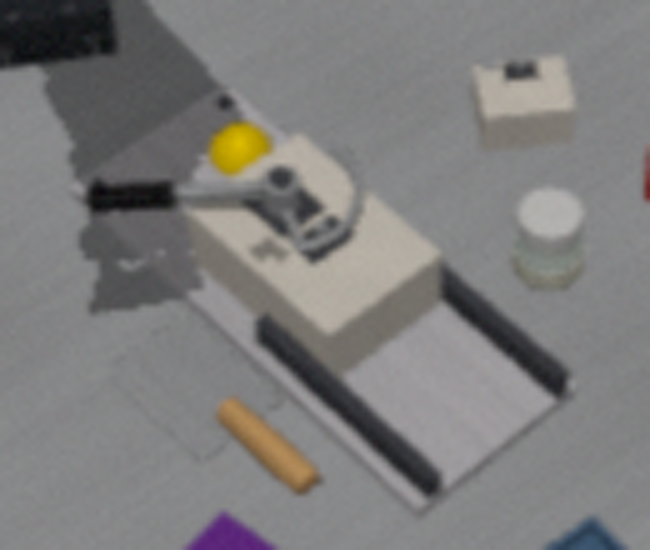

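View pics/w11c.png

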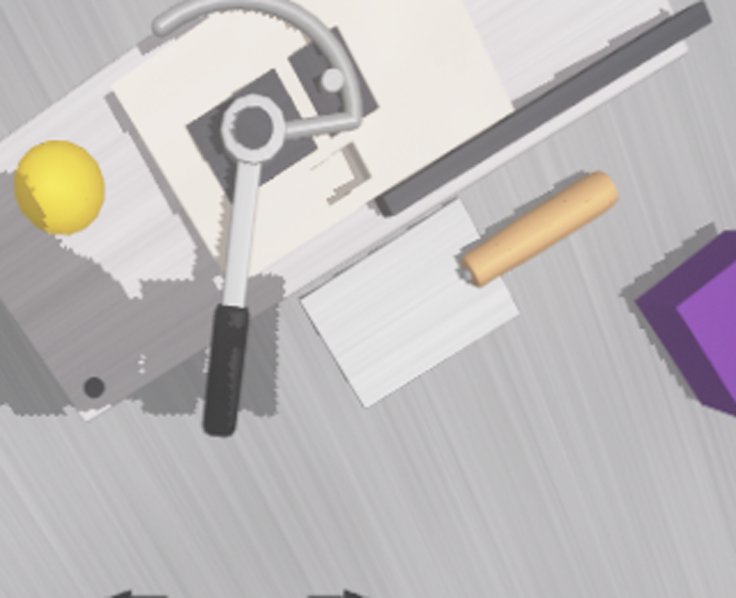

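```bash
python3 -c "
from bench import bot;print(bot.finish_job())"
```

```text
the job is handed in; nothing more can be done
None
```

The mould is closed with its halves pressed together, and I handed the job in after about 21 s of robot time.

- **Lever opened:** I swung the hook lever from about 0.95 rad to its open stop. I took the push rising from about 3 to 8 N to be the stop; the lever then showed at 0 in the picture.
- **Loose half slid home:** I pushed the large white half about 47 mm along the bed. It slid at about 6 N, and the push jumped to 13 N when it met the fixed half. The wrist camera then showed the post where it should be with no gap.
- **Lever closed:** It turned freely at about 3 N, began to stiffen near 1.95 rad, and I stopped at about 2.1 rad. The moving push was then about 11 N, some 8 N above the free push. At a standstill it read 9 N, about 6 N above; the half rule predicts 3 to 6 N, so it sits at the top of that range.
- **Last checks, gripper lifted clear:**
  - The hook was round the post, no gap showed at the seam, and the lever had stayed at about 2.1 rad.
  - The lemon, jar and spatula were where they started. I did not measure the bowls again, but the arm passed well above them.
  - No check failed. The force readings carried about 1 N of noise.

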